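# Third hand at the model jig: clear chips, press the model against the sprung stop

## Robot

A 6-joint arm with a two-finger parallel gripper is mounted at the origin on the work surface. World frame = base frame: x ahead of the robot, y to its left, z up, the work surface at z = 0. Lengths are in mm, angles in rad, forces in N, time in s.
With the tool pointing down it reaches from about 400 to 925 mm from the base axis. Payload 12.5 kg.
Tool frame: the origin (TCP) lies midway between the tips of the shut fingers; the grasp point (between the pads) lies 19 mm behind it; z points along the fingers, y is the line along which they close (so a half turn about z gives the same grasp; the last joint's range is limited). The gripper opens to 95 mm and grips with 3 to 60 N. Pads are 20 mm wide; open, the fingers measure 119 mm over their backs; the gripper's body (75 mm by 180 mm) begins 59 mm behind the grasp point.
Start: joints at [1.025, 0.491, 1.559, -0, 1.092, -0.106], TCP at [266.086, 565.549, 214.661] pointing down, gripper open.
Joint ranges: [-3.1, 3.1], [-0.84, 2.19], [0.05, 2.79], [-1.13, 4.28], [0.06, 2.93], [-2.69, 2.69]. Speed limits (rad/s): [2.22, 2.22, 2.79, 3.14, 3.14, 3.14].

## Interface

Orientations are given as [roll, pitch, yaw] about the fixed x, y, z axes, in that order (R = Rz(yaw) Ry(pitch) Rx(roll)).
In Python, from cell import state, viewer, env, models gives the robot as it stands. The module is installed in compiled form; this text tells all that it offers.
- The arm moves only by the tool arm_command, never from a script. Its argument "rows" is a list of rows, each a list of 2 entries, a list of its own where there are three numbers: the shift along the tool's x, y, z normalised to -1 to 1, where 1 is 0.25 m, then the turn about the tool's z normalised to -1 to 1, where 1 is pi rad. A call has exactly 5 rows; each row shifts and turns the commanded pose from where the row before left it, along the tool's axes as they then stand; what a row does not reach is not made up. A row lasts 1/10 s, in which the tool goes at most 50 mm and 8.59 degrees, less where a joint would pass 70% of its speed; a pose out of reach is approached as far as the arm can. A call with a number of a shift or a turn outside -1 to 1 is refused whole. A call with a gripper value outside its range is refused whole. "claw" is the opening, from 0 (shut) to 1 (fully open), set as the call begins (left out, the last holds). The fingers move at their own pace and stop on an object; the grip force is fixed at half the most. Time passes only in rows, so rows that do not move let the fingers close, or fill a call up. It gives the time, the measured TCP pose, the force, the opening and the grip force at its end, in the units of the state.
- state(): the state, without advancing time (a new reading comes with each control period).
- viewer.read_camera(name): name is "side" or "top"; returns (picture, depth): 480x640x3 uint8, red, green, blue; 480x640 float32, mm along the optical axis (not along the pixel's ray), 0 where there is no reading.
- viewer.get_calibration(name): a dict with "camera_matrix" (3x3 intrinsics, pixels), "world_to_cam" (4x4, takes a point from world to camera coordinates). Camera axes: x right, y up, looking along -z (the intrinsics and any distortion apply to the point x, -y, -z); pixel columns grow to the right and rows downward; lengths in mm; the calibration is good to about 2 mm. A picture is of the moment at which its call begins. get_calibration takes no time and is no camera call.
- env.job_done(): hands the job in; it is judged then, once.
Trained networks look in the newest picture that a camera, given by its name, has taken for a name from the list of things; names that differ only in an ending like _2 or _b are one class to them, and where a whole thing is asked for, a point or a joint stands for the part that bears it (a point fixed in the world has none). Each returns a list of dicts, best first, with "confidence" (0 to 1); they miss things now and then, are a little off and sometimes report something else, mostly with a low value. They report only what shows in the picture. A call takes as long as a camera call.
- models.search_frame(camera, label): "position" ([x, y, z] in mm, in world coordinates, good to about 4 mm: the middle of the surface that is visible of it).
- models.mark_of(camera, label): "position" ([x, y, z] in mm, in world coordinates, good to about 4 mm: a listed point, or the origin of a listed thing).
The state is a dict: "t": time; "joints": joint angles; "qvel": joint speeds; "tau": joint torques, N m; "eef_pos": TCP position; "tcp_rot": TCP orientation; "ft_force": force on the tool from outside, world axes, zero at the start; "moment": the same for the moment, N m; "opening": opening from 0.0 (shut) to 1.0 (fully open); "grip_force": force on a finger pad.
Only numpy, scipy, OpenCV 4.12 (cv2) and the standard library are available. Lean on these libraries where they do the work, as an engineer would, in place of code of your own. Each camera call takes 0.05 s, during which the arm holds its last target. There are 200 camera calls.

## Task

Sweep the three plaster chips off the aluminium jig plate with the orange scraper block, not with the fingers, and then stand the scraper down on the bench clear of the jig. Set the dental model flat on the plate, centred on the steel sprung stop with its flat heel facing it, and press it squarely against the stop until the black pointer is in the green band (about 10 N, stop pushed in about 10 mm), never ramming the stop to the end of its travel. Finish holding it there with a steady push, so that the technician can tighten the lock screws, and leave the wax tin, jar and articulator where they are.

Things in the scene. Friction and masses are not known exactly. Their poses are not given: they have to be found in the camera images.
- jig: jig fixed to the bench: aluminium plate 150 x 150 x 20 mm. Origin: centre of its underside; +x = pressing direction, y along the stop. From x = -75 to +18 mm the plate is flat and open at its edges; beyond lie the sprung stop, a blue housing (x 58 to 74 mm, 52 mm above the bench, black lock screws) and at y = -58 to -74, x = 18 to 62 mm a grey scale block 46 mm high with the green band on top
- jig_top (a point): centre of the upper surface of the jig's plate, 20 mm above the bench, axes as the jig's; a blue line on the plate marks its middle (y = 0)
- stop (a joint): travel of the sprung stop in m: 0 = out (rest), grows towards the jig's +x as it is pressed in, ends at 0.020. Linear spring of 1000 N/m without preload (10 N at 0.010), light damping; springs back when let go. The black pointer at its -y end is in the green band (before it white, beyond it red) from 0.006 to 0.014; aim for 0.010
- stop_face (a point): centre of the stop's flat pressing face (it faces the jig's -x), on the moving stop: steel plate 100 mm wide (y), 8 mm thick, its face from 1 to 31 mm above the jig's plate. At rest the face is at x = +25 mm, y = 0 of the jig; this point is 15 mm above the plate; axes as the jig's
- model: dental model, about 0.2 kg: sand-coloured stone base 30 mm high, white teeth on red gums, in all 43 mm high. Base 54 mm long (x); 58 mm wide (y) from x = -14 to +27 mm (parallel sides, to grip across y), 40 mm wide from x = -27 to -14 mm. Origin: centre of the underside; +x to the flat heel (open end of the tooth horseshoe). Stands on the bench on one side of the jig
- model_heel (a point): centre of the model's flat heel face: x = +27 mm, y = 0, 15 mm above its underside
- scraper: scraper block, about 0.15 kg: black rubber foot 84 (x) x 26 (y) x 16 mm high, on it an orange upright grip 66 (x) x 18 mm (y) from 16 to 60 mm high. Origin: centre of the underside, z up. Stands on the bench on the other side of the jig from the model; grip it across its y from above and sweep along its y
- chip0_center (a point): centre of a plaster chip, an ochre lump 18 x 15 x 13 mm, about 10 g, lying flat on the jig's plate in front of the stop
- chip1_center (a point): centre of a plaster chip, an ochre lump 20 x 16 x 12 mm, about 10 g, lying flat on the jig's plate in front of the stop
- chip2_center (a point): centre of a plaster chip, an ochre lump 16 x 17 x 13 mm, about 10 g, lying flat on the jig's plate in front of the stop
- chip0: the chip itself; origin: centre of its underside as it lies at the start
- chip1: the chip itself; origin: centre of its underside as it lies at the start
- chip2: the chip itself; origin: centre of its underside as it lies at the start
- tin: bystander: flat round brass tin of red wax, diameter 66 mm, 20 mm high; origin: centre of the underside
- jar: bystander: jar with a blue cap, diameter 64 mm, 85 mm high; origin: centre of the underside
- articulator: bystander: dark steel articulator with two plaster casts, 100 x 80 mm, 120 mm high; origin: centre of the underside

How it is judged (in metres and radians):
On the way, in this order (a step that is already met when the one before it is completed fails the run):
1. all three chips are off the jig's plate, swept with the scraper in the fingers (height (world z) of each of chip0_center, chip1_center, chip2_center below 0.019 m and contact force between the fingers and scraper above 1 N), for 0.1 s.
2. the scraper is put down on the bench, clear of the jig, and let go (contact force between the fingers and scraper below 0.1 N and contact force between scraper and jig below 0.05 N and height (world z) of scraper below 0.02 m and linear speed of scraper below 0.03 m/s), for 0.2 s.
At the end, for the whole second after the job is handed in: Model on the plate (within 4 mm, tilt under 5 deg), heel within 3 mm of the stop, square within 5.7 deg, within 15 mm of the middle line, pressed by the fingers (over 2 N), stop in by 6 to 14 mm (6 to 14 N); chips off the plate; scraper on the bench, let go, at rest, clear of the jig (all of step 2 and height (world z) of each of chip0_center, chip1_center, chip2_center below 0.019 m and value of joint stop between 0.006 and 0.014 m and x of model_heel in the frame of stop_face between -0.003 and 0.003 m and y of model in the frame of jig between -0.015 and 0.015 m and z of model in the frame of jig_top between -0.003 and 0.004 m and angle between model's own z axis and vertical below 0.09 rad and angle between the x axis of model and the x axis of jig, either way round below 0.1 rad and linear speed of model below 0.02 m/s and contact force between the fingers and model above 2 N); the arm keeps its last pose, push and grip.
It fails at once if the fingers push a chip that is on the plate ((contact force between the fingers and chip0 above 0.03 N and height (world z) of chip0_center above 0.022 m) or (contact force between the fingers and chip1 above 0.03 N and height (world z) of chip1_center above 0.022 m) or (contact force between the fingers and chip2 above 0.03 N and height (world z) of chip2_center above 0.022 m)).
It fails at once if the stop is rammed to the end of its travel (value of joint stop above 0.0185 m).
It fails at once if the tin, jar or articulator is moved by more than 25 mm or tipped (distance of any of tin, jar, articulator from where it was at the start of the episode above 0.025 m or angle between any of tin, jar, articulator's own z axis and vertical above 0.3 rad).
It also fails if it takes over 67 s, if anything falls off the work surface, if the arm or the gripper's body presses on something with over 40 N, if the wrist force passes 120 N, or if a joint passes its speed limit or range.

## Working session

There is one attempt and no reset: what is moved stays moved. The work goes in short steps, Python scripts to look and compute and a tool call to move; the robot and the scene stay as the last step left them, time stands still between calls to the robot, and variables do not carry over. Pictures are saved under pics/ and viewed, at most 10 in all, crops included, and the job is handed in when it is done.

Besides the shell and the picture viewer there is one more tool, called after "Call:" as name([rows], argument=value, ...), one row to a line, values as JSON. arm_command: Moves the arm, as the interface text tells. Scaled input: -1 to 1 covers 0.25 m each way for a shift and pi rad each way for a turn. Its arguments: {"type":"object","properties":{"rows":{"type":"array","items":{"type":"array"}},"claw":{"type":"number"}},"required":["rows"]}

```bash
mkdir -p pics; python3 - <<'E'
from cell import state, viewer, env, models
import cv2,numpy as np
s=state();print(s)
for c in("top","side"):
    im,d=viewer.read_camera(c);cv2.imwrite(f"pics/{c}0.png",im[:,:,::-1]);np.save(f"pics/{c}_d.npy",d);np.save(f"pics/{c}_i.npy",im)
    k=viewer.get_calibration(c);print(c,k)
    for n in("jig","jig_top","stop_face","model","model_heel","scraper","chip0_center","chip1_center","chip2_center","tin","jar","articulator"):
        r=models.mark_of(c,n);print(n,[(np.round(x["position"]).tolist(),round(x["confidence"],2)) for x in r[:3]])
E
```

```text
{'t': 0.0, 'joints': array([ 1.02541033e+00,  4.91542076e-01,  1.55950735e+00,  1.41479815e-05,
        1.09168514e+00, -1.05613217e-01]), 'qvel': array([ 0.00171917, -0.00183744,  0.00052574, -0.0008513 , -0.00183136,
        0.00245668]), 'tau': array([ 6.98814110e-04, -6.12631559e+01, -2.58184183e+01,  6.92872563e-02,
        4.82200587e-02, -8.41100996e-05]), 'eef_pos': array([265.9272858 , 565.30682745, 214.0526728 ]), 'tcp_rot': array([-3.14045843e+00, -1.32854071e-04,  2.70181326e+00]), 'ft_force': array([ 1.03848428,  0.23540516, -0.03210399]), 'moment': array([ 0.06580841,  0.01799887, -0.00954536]), 'grip_force': 0.0, 'opening': 1.0005921986685156}
top {'camera_matrix': array([[462.93475612,   0.        , 318.37416921],
       [  0.        , 462.93475612, 236.33309111],
       [  0.        ,   0.        ,   1.        ]]), 'world_to_cam': array([[-2.63087641e-02, -9.99645957e-01,  3.97622561e-03,
         3.26108055e+01],
       [ 9.96790027e-01, -2.59323196e-02,  7.57440230e-02,
        -4.79363983e+02],
       [-7.56140936e-02,  5.95619367e-03,  9.97119367e-01,
        -1.
[... 1142 characters left out ...]
  [ 0.00000000e+00,  0.00000000e+00,  0.00000000e+00,
         1.00000000e+00]])}
jig [([566.0, 50.0, -0.0], 0.59)]
jig_top [([565.0, 54.0, 13.0], 0.55)]
stop_face [([590.0, 51.0, 35.0], 0.77)]
model [([498.0, 220.0, 0.0], 0.73), ([515.0, -246.0, 2.0], 0.72), ([572.0, -2.0, 28.0], 0.63)]
model_heel [([522.0, 222.0, 16.0], 0.75), ([499.0, 216.0, -0.0], 0.28)]
scraper [([514.0, -247.0, -1.0], 0.61), ([498.0, 218.0, 2.0], 0.44)]
chip0_center [([572.0, -1.0, 28.0], 0.46)]
chip1_center [([568.0, 58.0, 28.0], 0.5), ([498.0, 221.0, -2.0], 0.21)]
chip2_center [([541.0, 92.0, 26.0], 0.37)]
tin [([338.0, -122.0, -0.0], 0.75)]
jar [([571.0, -431.0, 3.0], 0.56)]
articulator [([568.0, 439.0, 3.0], 0.59)]
```

View pics/top0.png

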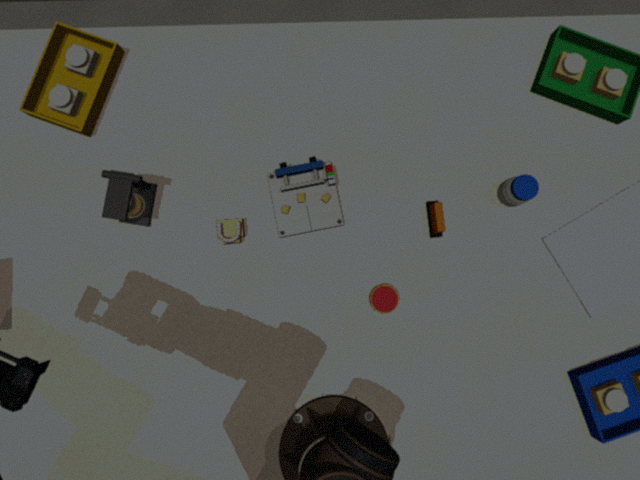

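View pics/side0.png

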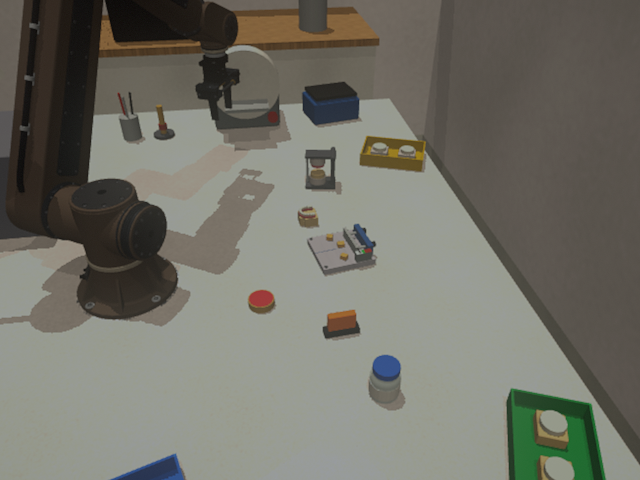

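```bash
cat > h.py <<'E'
import numpy as np,cv2
from cell import state,viewer,models
def cloud(c,im=None,d=None):
    "picture, world xyz (mm) per pixel"
    if im is None: im,d=viewer.read_camera(c)
    k=viewer.get_calibration(c);K=k["camera_matrix"];v,u=np.indices(d.shape)
    p=np.stack([(u-K[0,2])/K[0,0]*d,-(v-K[1,2])/K[1,1]*d,-d],-1)
    T=k["world_to_cam"];w=(p-T[:3,3])@T[:3,:3]
    w[d==0]=np.nan
    return im,w
def rect(pts):
    (c,s,a)=cv2.minAreaRect(np.float32(pts));return np.round(c,1),np.round(s,1),round(a,1)
def box(w,lo,hi):
    with np.errstate(invalid='ignore'): return np.all((w>lo)&(w<hi),-1)
E
python3 - <<'E'
from h import *
for c in("top","side"):
    im,w=cloud(c,np.load(f"pics/{c}_i.npy"),np.load(f"pics/{c}_d.npy"))
    hsv=cv2.cvtColor(im,cv2.COLOR_RGB2HSV)
    for n,lo,hi in(("scr top",(430,-330,55),(600,-170,65)),("scr foot",(430,-330,11),(600,-170,66)),("model base",(430,150,20),(580,290,60)),("model top",(430,150,27),(580,290,33)),("plate",(450,-60,16),(610,170,23)),("housing",(590,-60,48),(700,170,56)),("stop",(560,-50,45),(620,150,54)),("bench",(400,-150,-10),(700,-60,10))):
        m=box(w,lo,hi)
        if m.sum()>10: print(c,n,m.sum(),rect(w[m][:,:2]),"z med",np.median(w[m][:,2]).round(1))
    m=box(w,(480,-40,26),(588,140,40)).astype(np.uint8)
    nn,l,st,ce=cv2.connectedComponentsWithStats(m)
    for i in range(1,nn):
        if st[i,4]>8: print(c,"chip",st[i,4],rect(w[l==i][:,:2]),w[l==i][:,2].max().round(1),ce[i].round())
E
```

```text
top scr top 232 (array([ 513.9, -246.4]), array([65.9, 19. ]), 4.5) z med 58.3
top scr foot 518 (array([ 513.9, -246.1]), array([83.8, 26.6]), 5.2) z med 51.8
top model base 590 (array([497. , 219.4]), array([54.3, 58.5]), 3.3) z med 30.9
top model top 306 (array([497. , 219.6]), array([54. , 58.2]), 3.2) z med 29.4
top plate 2645 (array([557.5,  46.8]), array([131.2, 149.9]), 9.6) z med 19.0
top housing 436 (array([617.3,  48.9]), array([ 49.7, 126.4]), 8.3) z med 50.6
top stop 243 (array([601.3,  46.5]), array([ 36.3, 133. ]), 0.1) z med 49.1
top bench 4932 (array([ 550., -105.]), array([ 90. , 299.9]), 90.0) z med -1.2
top chip 16 (array([585.6,  88. ]), array([ 1.3, 27.3]), 8.2) 39.3 [287. 190.]
top chip 64 (array([568.5,  57.1]), array([13.8, 20.7]), 88.3) 34.8 [301. 197.]
top chip 55 (array([567.2,   1.1]), array([15.2, 17.8]), 50.6) 37.0 [326. 197.]
top chip 56 (array([543.3,  94. ]), array([16.3, 16.7]), 68.0) 36.0 [285. 209.]
side scr top 160 (array([ 514.8, -248.4]), array([65.2, 19.8]), 4.1) z med 57.6
side scr foot 648 (array([ 514.6, -250.3]), array([83.9, 28.6]), 4.2) z med 37.5
side model base 253 (array([497.4, 216.4]), array([54.8, 66.4]), 5.3) z med 30.9
side model top 85 (array([497.2, 213.4]), array([53.9, 55.6]), 6.3) z med 29.5
side plate 935 (array([555.8,  43.6]), array([129.3, 152.5]), 9.3) z med 18.4
side housing 156 (array([618.5,  43.2]), array([ 49.3, 129.9]), 10.4) z med 50.1
side stop 103 (array([602.3,  41.5]), array([ 35.4, 132.5]), 0.6) z med 47.9
side bench 2734 (array([ 550., -105.]), array([299.9,  89.9]), 0.0) z med -2.1
side chip 10 (array([586.3,  86.7]), array([ 3.2, 20. ]), 11.7) 39.7 [344. 235.]
side chip 30 (array([543.8,  91.8]), array([24.1, 17.2]), 67.9) 33.5 [329. 236.]
side chip 31 (array([568.6,  56.4]), array([18.9, 19.4]), 7.7) 32.7 [340. 243.]
side chip 33 (array([568. ,  -1.6]), array([17.7, 18.1]), 55.9) 33.7 [343. 255.]
```

The top view shows the jig at about (309,200), its +x pointing up the picture and yawed about +9.5°. The chips are at (287,209), (301,197) and (326,197). The model is at (231,230) on the +y side, the scraper at (436,219) on the -y side. The side view agrees. The model's heel and the scraper's grip face as the networks report.

I'll refine the jig frame with one more measurement and turn the tool to the scraper's yaw.

```bash
cat >> h.py <<'E'
def go(x,y,z,yaw_deg):
    "shift in tool units (1=250mm) and turn (1=pi) from the measured pose; shift is given for the present yaw"
    s=state();p=s["eef_pos"];yw=s["tcp_rot"][2];c,n=np.cos(yw),np.sin(yw)
    d=np.array([x,y,z])-p
    t=np.array([c*d[0]+n*d[1],n*d[0]-c*d[1],-d[2]])/250
    turn=-((np.radians(yaw_deg)-yw+np.pi)%(2*np.pi)-np.pi)/np.pi
    print("t",round(s["t"],2),"pos",p.round(1),"rpy",np.degrees(s["tcp_rot"]).round(1),"open",round(s["opening"],3),"gf",round(s["grip_force"],1),"F",s["ft_force"].round(1),"| shift",t.round(3),"len",np.linalg.norm(t).round(3),"turn",round(turn,4))
E
python3 - <<'E'
from h import *
for c in("top","side"):
    im,w=cloud(c,np.load(f"pics/{c}_i.npy"),np.load(f"pics/{c}_d.npy"))
    hsv=cv2.cvtColor(im,cv2.COLOR_RGB2HSV)
    m=box(w,(450,-60,12),(600,170,36)); P=w[m][:,:2]
    for th in (8.5,9,9.5,10,10.5):
        a=np.radians(th);R=np.array([[np.cos(a),-np.sin(a)],[np.sin(a),np.cos(a)]]);q=P@R
        q=q[q[:,0]<570*np.cos(a)+50*np.sin(a)]
        lo=np.percentile(q,.3,0);hi=np.percentile(q,99.7,0)
        print(c,th,"near edge",lo[0].round(1),"y",lo[1].round(1),hi[1].round(1),"width",(hi-lo)[1].round(1),"centre",(R@[lo[0]+75,(lo[1]+hi[1])/2]).round(1))
    # blue housing
    b=(hsv[...,0]>100)&(hsv[...,0]<130)&(hsv[...,1]>120)&box(w,(560,-60,40),(680,170,60))
    print("blue",b.sum(),rect(w[b][:,:2]))
E
```

```text
top 8.5 near edge 492.2 y -111.3 37.8 width 149.1 centre [566.4  47.5]
top 9 near edge 492.2 y -116.0 33.1 width 149.1 centre [566.7  47.8]
top 9.5 near edge 492.1 y -120.5 28.4 width 149.0 centre [566.9  48.2]
top 10 near edge 491.8 y -125.0 23.8 width 148.8 centre [567.   48.6]
top 10.5 near edge 491.1 y -129.7 19.1 width 148.8 centre [566.7  48.8]
blue 357 (array([635.1,  60.5]), array([ 23.8, 106.1]), 10.1)
side 8.5 near edge 492.1 y -116.6 36.3 width 152.9 centre [566.8  44.1]
side 9 near edge 492.2 y -120.9 32.0 width 152.9 centre [567.2  44.8]
side 9.5 near edge 491.9 y -125.3 27.2 width 152.5 centre [567.2  45.2]
side 10 near edge 491.5 y -129.7 22.8 width 152.4 centre [567.2  45.7]
side 10.5 near edge 490.9 y -134.4 18.0 width 152.5 centre [567.   45.9]
blue 20 (array([633.9,  62.7]), array([ 10. , 103.4]), 9.3)
```

Call:
arm_command([
  [[0, 0, 0], -0.041],
  [[0, 0, 0], -0.041],
  [[0, 0, 0], -0.041],
  [[0, 0, 0], -0.042],
  [[0, 0, 0], 0],
], claw=1)

```text
t: 1.8
eef_pos: [266.1, 565.5, 214.7]
tcp_rot: [3.141, 0.0, -3.061]
ft_force: [-0.5, 0.1, 0.0]
opening: 1.001
grip_force: 0.0
```

Call:
arm_command([
  [[-0.0616, -0.1516, 0], 0],
  [[-0.0616, -0.1516, 0], 0],
  [[-0.0616, -0.1516, 0], 0],
  [[-0.0616, -0.1516, 0], 0],
  [[-0.0616, -0.1516, 0], 0],
])

```text
t: 2.3
eef_pos: [358.2, 381.3, 214.8]
tcp_rot: [3.141, 0.0, -3.067]
ft_force: [0.1, -0.4, -0.1]
opening: 1.001
grip_force: 0.0
```

Call:
arm_command([
  [[-0.0616, -0.1516, 0], 0],
  [[-0.0616, -0.1516, 0], 0],
  [[-0.0616, -0.1516, 0], 0],
  [[-0.0616, -0.1516, 0], 0],
  [[-0.0616, -0.1516, 0], 0],
])

```text
t: 2.8
eef_pos: [449.9, 198.3, 214.9]
tcp_rot: [3.141, 0.001, -3.067]
ft_force: [1.0, 0.3, 0.2]
opening: 0.998
grip_force: 0.0
```

Call:
arm_command([
  [[-0.011, -0.18, 0.038], 0],
  [[-0.011, -0.18, 0.038], 0],
  [[-0.011, -0.18, 0.038], 0],
  [[-0.011, -0.18, 0.038], 0],
  [[-0.011, -0.18, 0.038], 0],
])

```text
t: 3.3
eef_pos: [480.8, -25.3, 167.0]
tcp_rot: [-3.142, 0.001, -3.068]
ft_force: [1.6, -0.4, -0.1]
opening: 0.999
grip_force: 0.0
```

Call:
arm_command([
  [[-0.011, -0.18, 0.038], 0],
  [[-0.011, -0.18, 0.038], 0],
  [[-0.011, -0.18, 0.038], 0],
  [[-0.011, -0.15, 0.038], 0],
  [[0, 0, 0], 0],
])

```text
t: 3.8
eef_pos: [505.5, -198.4, 127.9]
tcp_rot: [-3.141, -0.0, -3.071]
ft_force: [-0.1, 0.7, 0.6]
opening: 0.996
grip_force: 0.0
```

```bash
python3 -c "
from h import *
go(514,-247,23,184.7)"
```

```text
t 3.8 pos [ 505.5 -198.4  127.9] rpy [-180.   -0. -176.] open 0.996 gf 0.0 F [-0.1  0.7  0.6] | shift [-0.02  -0.196  0.42 ] len 0.464 turn -0.0036
```

Call:
arm_command([
  [[-0.01, -0.098, 0], -0.004],
  [[-0.01, -0.098, 0], 0],
  [[0, 0, 0.15], 0],
  [[0, 0, 0.15], 0],
  [[0, 0, 0.12], 0],
])

```text
t: 4.3
eef_pos: [514.1, -242.3, 22.8]
tcp_rot: [3.141, -0.0, -3.054]
ft_force: [0.3, -0.3, -0.1]
opening: 1.0
grip_force: 0.0
```

Call:
arm_command([
  [[0, 0, 0], 0],
  [[0, 0, 0], 0],
  [[0, 0, 0], 0],
  [[0, 0, 0], 0],
  [[0, 0, 0], 0],
], claw=0)

```text
t: 4.8
eef_pos: [514.8, -243.1, 25.3]
tcp_rot: [-3.14, 0.002, -3.051]
ft_force: [0.8, 0.5, -0.1]
opening: 0.636
grip_force: 0.0
```

Call:
arm_command([
  [[0, 0, 0], 0],
  [[0, 0, 0], 0],
  [[0, 0, 0], 0],
  [[0, 0, 0], 0],
  [[0, 0, 0], 0],
])

```text
t: 5.3
eef_pos: [514.4, -243.0, 24.1]
tcp_rot: [-3.141, 0.0, -3.05]
ft_force: [0.2, -1.7, 1.6]
opening: 0.217
grip_force: 0.9
```

```bash
python3 -c "
from h import *
th=np.radians(9.8);R=lambda x,y:np.array([567,48.5])+[np.cos(th)*x-np.sin(th)*y,np.sin(th)*x+np.cos(th)*y]
for xy in((-26,-100),(-26,85)):print(R(*xy))
go(514,-247,23,189.8);go(*R(-26,-100),80,189.8)"
```

```text
[558.40034456 -54.46623683]
[526.91158721 127.83422439]
t 5.3 pos [ 514.4 -243.    24.1] rpy [-180.     0.  -174.8] open 0.217 gf 0.9 F [ 0.2 -1.7  1.6] | shift [ 0.003 -0.016  0.004] len 0.017 turn -0.0254
t 5.3 pos [ 514.4 -243.    24.1] rpy [-180.     0.  -174.8] open 0.217 gf 0.9 F [ 0.2 -1.7  1.6] | shift [-0.244  0.735 -0.224] len 0.806 turn -0.0254
```

Call:
arm_command([
  [[0, 0, 0], 0],
  [[0, 0, 0], 0],
  [[0, 0, 0], 0],
  [[0, 0, 0], 0],
  [[0, 0, 0], 0],
])

```text
t: 5.8
eef_pos: [514.4, -242.9, 24.1]
tcp_rot: [3.142, 0.0, -3.05]
ft_force: [0.8, -0.7, 0.5]
opening: 0.188
grip_force: 30.0
```

Call:
arm_command([
  [[0, 0, -0.04], 0],
  [[0, 0, -0.08], 0],
  [[0, 0, -0.1], 0],
  [[0, 0, 0], -0.025],
  [[0, 0, 0], 0],
])

```text
t: 6.3
eef_pos: [514.5, -242.9, 80.3]
tcp_rot: [-3.141, 0.001, -2.971]
ft_force: [-0.0, 0.2, -0.8]
opening: 0.191
grip_force: 30.0
```

```bash
python3 -c "
from h import *
go(558.4,-54.5,79,189.8)
im,w=cloud('side')
m=box(w,(430,-330,35),(620,-170,175))
cv2.imwrite('pics/g1.png',cv2.resize(im[230:370,250:450,::-1],None,fx=3,fy=3))"
```

```text
t 6.3 pos [ 514.5 -242.9   80.3] rpy [-1.800e+02  1.000e-01 -1.702e+02] open 0.191 gf 30.0 F [-0.   0.2 -0.8] | shift [-0.301  0.713  0.005] len 0.774 turn -0.0
```

View pics/g1.png

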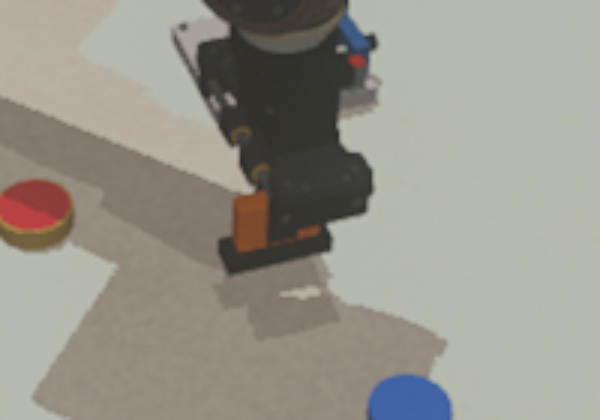

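The scraper hangs level in the fingers at about (275,250), centred. Next I move to the -y side of the plate, lower it and check.

Call:
arm_command([
  [[-0.06, 0.143, 0], 0],
  [[-0.06, 0.143, 0], 0],
  [[-0.06, 0.143, 0], 0],
  [[-0.06, 0.143, 0], 0],
  [[-0.061, 0.141, 0], 0],
])

```text
t: 6.85
eef_pos: [558.2, -52.9, 78.7]
tcp_rot: [3.141, -0.001, -2.974]
ft_force: [0.7, -0.1, -0.9]
opening: 0.186
grip_force: 30.0
```

Call:
arm_command([
  [[0, 0, 0], 0],
  [[0, 0, 0.07], 0],
  [[0, 0, 0.068], 0],
  [[0, 0, 0], 0],
  [[0, 0, 0], 0],
])

```text
t: 7.35
eef_pos: [558.2, -54.9, 44.5]
tcp_rot: [3.141, -0.001, -2.973]
ft_force: [0.0, 0.5, -0.7]
opening: 0.191
grip_force: 30.0
```

```bash
python3 -c "
from h import *
go(558.4,-54.5,45.8,189.8)
for c in ('side','top'):
  im,w=cloud(c)
  cv2.imwrite('pics/s_%s.png'%c,cv2.resize(im[190:310,250:450,::-1] if c=='side' else im[140:260,250:450,::-1],None,fx=3,fy=3))
a=cv2.imread('pics/s_side.png');b=cv2.imread('pics/s_top.png');cv2.imwrite('pics/s.png',cv2.resize(np.vstack([a,b]),None,fx=.8,fy=.8))"
```

```text
t 7.35 pos [558.2 -54.9  44.5] rpy [ 1.800e+02 -1.000e-01 -1.704e+02] open 0.191 gf 30.0 F [ 0.   0.5 -0.7] | shift [-0.001  0.002 -0.005] len 0.005 turn -0.0009
```

View pics/s.png

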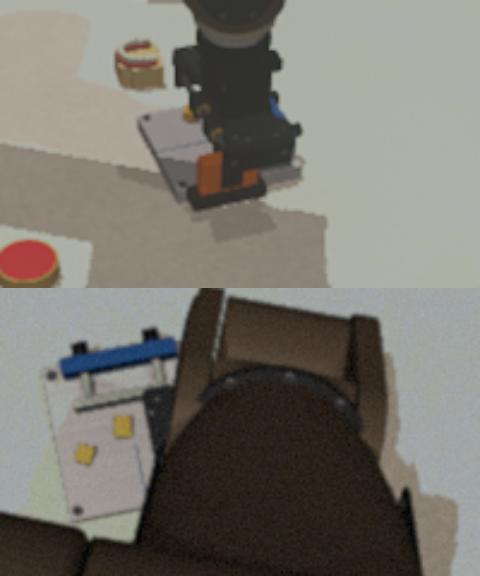

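The scraper stands beside the plate's -y edge, in line with it, and the chips are untouched. Now I sweep along +y.

Call:
arm_command([
  [[0, 0, -0.005], 0],
  [[0, 0.05, 0], 0],
  [[0, 0.06, 0], 0],
  [[0, 0.06, 0], 0],
  [[0, 0.06, 0], 0],
])

```text
t: 7.95
eef_pos: [548.3, 3.9, 46.0]
tcp_rot: [3.141, 0.0, -2.971]
ft_force: [0.9, -0.0, -0.7]
opening: 0.185
grip_force: 30.0
```

Call:
arm_command([
  [[0, 0.06, 0], 0],
  [[0, 0.06, 0], 0],
  [[0, 0.06, 0], 0],
  [[0, 0.06, 0], 0],
  [[0, 0.06, 0], 0],
])

```text
t: 8.45
eef_pos: [535.8, 77.4, 45.9]
tcp_rot: [3.142, -0.0, -2.972]
ft_force: [0.0, -0.5, -0.6]
opening: 0.186
grip_force: 30.0
```

Call:
arm_command([
  [[0, 0.06, 0], 0],
  [[0, 0.06, 0], 0],
  [[0, 0.06, 0], 0],
  [[0, 0.03, 0], 0],
  [[0, 0, 0], 0],
])

```text
t: 8.95
eef_pos: [527.0, 128.8, 45.9]
tcp_rot: [3.142, 0.0, -2.971]
ft_force: [0.4, -0.0, -1.4]
opening: 0.189
grip_force: 30.0
```

```bash
python3 -c "
from h import *
go(526.9,127.8,45.8,189.8)
for c in ('side','top'):
  im,w=cloud(c)
  cv2.imwrite('pics/s_%s.png'%c,cv2.resize(im[180:300,250:450,::-1] if c=='side' else im[140:260,200:400,::-1],None,fx=3,fy=3))
a=cv2.imread('pics/s_side.png');b=cv2.imread('pics/s_top.png');cv2.imwrite('pics/s2.png',cv2.resize(np.vstack([a,b]),None,fx=.8,fy=.8))"
```

```text
t 8.95 pos [527.  128.8  45.9] rpy [ 180.     0.  -170.2] open 0.189 gf 30.0 F [ 0.4 -0.  -1.4] | shift [ 0.001 -0.004  0.001] len 0.004 turn -0.0
```

View pics/s2.png

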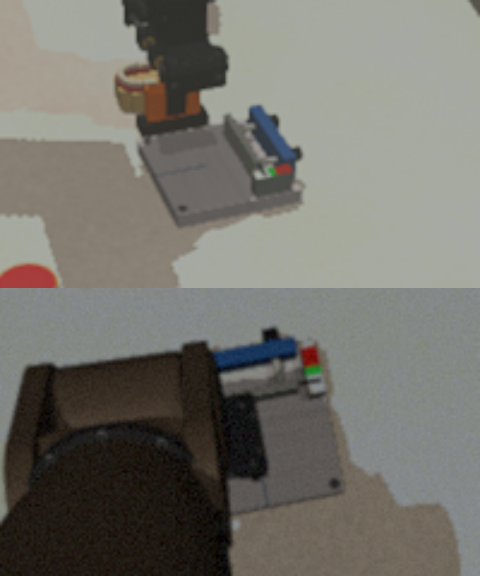

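The plate is clear: no ochre on it in either view. I'll lift the scraper and carry it back to the bench on the -y side.

Call:
arm_command([
  [[0, 0, -0.08], 0],
  [[0, 0, -0.16], 0],
  [[0, -0.17, 0], 0],
  [[0, -0.17, 0], 0],
  [[0, -0.17, 0], 0],
])

```text
t: 9.55
eef_pos: [548.9, 0.2, 106.3]
tcp_rot: [-3.141, 0.001, -2.972]
ft_force: [0.3, -0.1, -1.3]
opening: 0.187
grip_force: 30.0
```

Call:
arm_command([
  [[0, -0.17, 0], 0],
  [[0, -0.17, 0], 0],
  [[0, -0.17, 0], 0],
  [[0, 0, 0], 0],
  [[0, 0, 0.12], 0],
])

```text
t: 10.05
eef_pos: [571.7, -125.9, 78.1]
tcp_rot: [-3.139, 0.005, -2.975]
ft_force: [0.4, 0.2, -1.9]
opening: 0.191
grip_force: 30.0
```

```bash
python3 -c "
from h import *
go(570.3,-123.4,24.6,189.8)
im,w=cloud('top')
m=box(w,(440,90,5),(620,185,60)).astype(np.uint8)
nn,l,st,ce=cv2.connectedComponentsWithStats(m)
for i in range(1,nn):
  if st[i,4]>8: print(st[i,4],rect(w[l==i][:,:2]),w[l==i][:,2].max().round(1))
hsv=cv2.cvtColor(im,cv2.COLOR_RGB2HSV);o=((hsv[...,0]>15)&(hsv[...,0]<32)&(hsv[...,1]>90)&box(w,(440,-80,-5),(620,290,60))).astype(np.uint8)
nn,l,st,ce=cv2.connectedComponentsWithStats(o)
for i in range(1,nn):
  if st[i,4]>8: print('ochre',st[i,4],w[l==i].mean(0).round(1),w[l==i][:,2].max().round(1))
"
```

```text
t 10.05 pos [ 571.7 -125.9   78.1] rpy [-179.8    0.3 -170.5] open 0.191 gf 30.0 F [ 0.4  0.2 -1.9] | shift [0.004 0.011 0.214] len 0.214 turn -0.0014
783 (array([558. , 110.4]), array([123.8,  41.3]), 1.1) 53.9
43 (array([560.9, 148.2]), array([15.8, 11.9]), 8.5) 22.6
106 (array([530.1, 152.3]), array([19.1, 34.8]), 23.1) 16.2
ochre 38 [560.4 147.9  18.3] 22.6
ochre 99 [530.  152.1  11.5] 16.2
```

Call:
arm_command([
  [[0, 0, 0.1], 0],
  [[0, 0, 0.08], 0],
  [[0, 0, 0.018], 0],
  [[0, 0, 0], 0],
  [[0, 0, 0], 0],
])

```text
t: 10.6
eef_pos: [570.6, -123.5, 27.3]
tcp_rot: [-3.141, 0.001, -2.972]
ft_force: [-0.5, 0.0, -0.3]
opening: 0.186
grip_force: 30.0
```

```bash
python3 -c "
from h import *
go(570.3,-123.4,24.6,189.8)
im,w=cloud('top')
hsv=cv2.cvtColor(im,cv2.COLOR_RGB2HSV);o=((hsv[...,0]>15)&(hsv[...,0]<32)&(hsv[...,1]>90)&box(w,(440,-80,-5),(620,290,60))).astype(np.uint8)
nn,l,st,ce=cv2.connectedComponentsWithStats(o)
for i in range(1,nn):
  if st[i,4]>8: print('ochre',st[i,4],w[l==i].mean(0).round(1),w[l==i][:,2].max().round(1),ce[i].round())
cv2.imwrite('pics/c.png',cv2.resize(im[140:260,200:400,::-1],None,fx=4,fy=4))
"
```

```text
t 10.6 pos [ 570.6 -123.5   27.3] rpy [-180.     0.  -170.3] open 0.186 gf 30.0 F [-0.5  0.  -0.3] | shift [0.001 0.001 0.011] len 0.011 turn -0.0004
```

View pics/c.png

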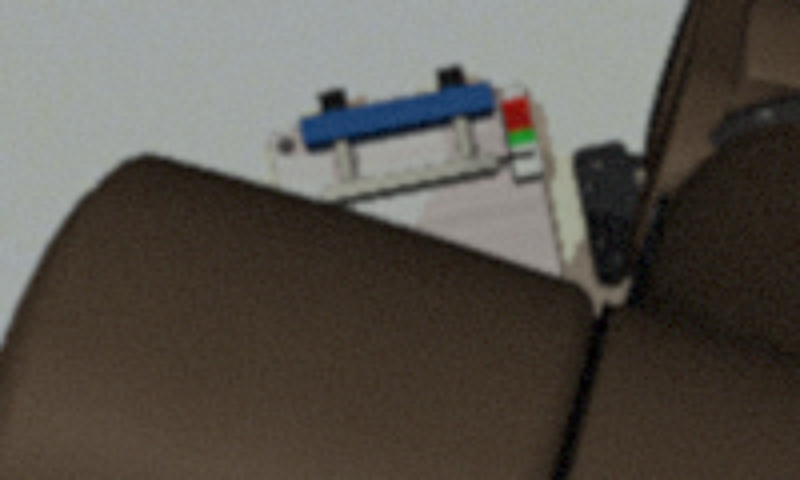

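The arm hides the chips here; the plate that does show is clean and the scraper is clear of the jig. I'll set it down and let go.

Call:
arm_command([
  [[0, 0, 0.005], 0],
  [[0, 0, 0.006], 0],
  [[0, 0, 0], 0],
  [[0, 0, 0], 0],
  [[0, 0, 0], 0],
])

```text
t: 11.15
eef_pos: [570.6, -123.6, 24.1]
tcp_rot: [-3.141, 0.001, -2.972]
ft_force: [1.0, 0.5, 5.5]
opening: 0.186
grip_force: 30.0
```

Call:
arm_command([
  [[0, 0, 0], 0],
  [[0, 0, 0], 0],
  [[0, 0, 0], 0],
  [[0, 0, 0], 0],
  [[0, 0, 0], 0],
], claw=1)

```text
t: 11.65
eef_pos: [570.2, -123.5, 23.5]
tcp_rot: [3.141, -0.0, -2.972]
ft_force: [0.5, 0.9, -0.2]
opening: 0.554
grip_force: 0.0
```

Call:
arm_command([
  [[0, 0, 0], 0],
  [[0, 0, 0], 0],
  [[0, 0, 0], 0],
  [[0, 0, 0], 0],
  [[0, 0, 0], 0],
])

```text
t: 12.15
eef_pos: [570.3, -123.5, 23.6]
tcp_rot: [3.142, 0.0, -2.972]
ft_force: [1.2, 0.7, -0.5]
opening: 0.966
grip_force: 0.0
```

Call:
arm_command([
  [[0, 0, -0.05], 0],
  [[0, 0, -0.15], 0],
  [[0, 0, -0.18], 0],
  [[0, 0, -0.18], 0],
  [[0, 0, 0], 0],
])

```text
t: 12.65
eef_pos: [572.4, -124.1, 170.2]
tcp_rot: [-3.137, 0.009, -2.972]
ft_force: [-0.2, -0.9, -0.9]
opening: 1.001
grip_force: 0.0
```

```bash
python3 -c "
from h import *
go(497+5,219,160,183.3)"
```

```text
t 12.65 pos [ 572.4 -124.1  170.2] rpy [-179.7    0.5 -170.3] open 1.001 gf 0.0 F [-0.2 -0.9 -0.9] | shift [0.045 1.4   0.041] len 1.402 turn 0.0357
```

```bash
python3 -c "
from h import *
for c in('side','top'):
  im,w=cloud(c)
  hsv=cv2.cvtColor(im,cv2.COLOR_RGB2HSV);o=((hsv[...,0]>15)&(hsv[...,0]<32)&(hsv[...,1]>90)&box(w,(440,-80,-5),(620,190,60))).astype(np.uint8)
  nn,l,st,ce=cv2.connectedComponentsWithStats(o)
  for i in range(1,nn):
    if st[i,4]>4: print(c,'ochre',st[i,4],w[l==i].mean(0).round(1),rect(w[l==i][:,:2]),w[l==i][:,2].max().round(1),ce[i].round())
  m=box(w,(430,175,22),(580,290,60))
  if m.sum()>20: print(c,'model',m.sum(),rect(w[m][:,:2]))
  m=box(w,(480,-180,52),(660,-70,66))
  if m.sum()>20: print(c,'scr',m.sum(),rect(w[m][:,:2]))
  cv2.imwrite('pics/s_%s.png'%c,cv2.resize(im[180:300,250:450,::-1] if c=='side' else im[140:260,200:400,::-1],None,fx=3,fy=3))
a=cv2.imread('pics/s_side.png');b=cv2.imread('pics/s_top.png');cv2.imwrite('pics/s3.png',cv2.resize(np.vstack([a,b]),None,fx=.8,fy=.8))"
```

```text
side ochre 33 [502.7 187.1  15.1] (array([505.5, 186. ]), array([38.5,  7.6]), 2.0) 29.5 [310. 223.]
side ochre 53 [531.1 150.1   9.5] (array([530.3, 158.8]), array([23.3, 54.4]), 9.0) 16.9 [321. 230.]
side ochre 29 [562.7 145.5  13.3] (array([565.4, 159.1]), array([45.2, 11.9]), 79.6) 20.5 [332. 229.]
side model 235 (array([497.7, 214.4]), array([54.3, 64. ]), 5.6)
side scr 151 (array([ 569.9, -127.3]), array([65.5, 20.7]), 7.9)
top ochre 36 [560.7 147.6  18.3] (array([560.8, 147.9]), array([14.8, 11.5]), 14.6) 23.8 [262. 203.]
top ochre 101 [529.9 152.3  11.3] (array([530.3, 152.3]), array([17.2, 34.3]), 22.5) 16.2 [260. 216.]
top model 586 (array([496.9, 219.1]), array([54.2, 58.7]), 4.2)
```

View pics/s3.png

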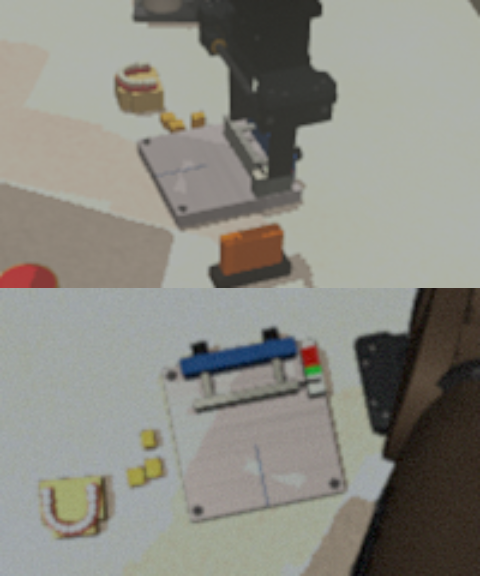

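All three chips lie on the bench left of the plate, at about (137,477), (152,467) and (149,439) in the lower view. The scraper stands free at the right and the plate is empty. I fetch the model with the fingers slightly narrowed to miss the chips.

Call:
arm_command([
  [[0, 0, 0], 0.034],
  [[0.0225, 0.154, 0.01], 0],
  [[0.0225, 0.154, 0.01], 0],
  [[0.0225, 0.154, 0.01], 0],
  [[0.0225, 0.154, 0.01], 0],
], claw=0.8)

```text
t: 13.25
eef_pos: [536.9, 30.0, 152.3]
tcp_rot: [3.141, -0.002, -3.079]
ft_force: [0.3, 0.7, 0.1]
opening: 0.802
grip_force: 0.0
```

Call:
arm_command([
  [[0.0225, 0.154, 0.01], 0],
  [[0.0225, 0.154, 0.01], 0],
  [[0.0225, 0.154, 0.01], 0],
  [[0.0225, 0.154, 0.01], 0],
  [[0.0225, 0.154, 0], 0],
])

```text
t: 13.75
eef_pos: [496.6, 220.4, 142.2]
tcp_rot: [-3.141, -0.003, -3.079]
ft_force: [0.7, -0.5, 0.2]
opening: 0.799
grip_force: 0.0
```

Call:
arm_command([
  [[0, 0, 0.1], 0],
  [[0, 0, 0.14], 0],
  [[0, 0, 0], 0],
  [[0, 0, 0], 0],
  [[0, 0, 0], 0],
])

```text
t: 14.25
eef_pos: [498.5, 219.0, 84.6]
tcp_rot: [3.141, 0.001, -3.079]
ft_force: [0.0, -0.9, 0.7]
opening: 0.799
grip_force: 0.0
```

```bash
python3 -c "
from h import *
go(500,219.3,4.5,183.6)"
```

```text
t 14.25 pos [498.5 219.   84.6] rpy [ 1.800e+02  1.000e-01 -1.764e+02] open 0.799 gf 0.0 F [ 0.  -0.9  0.7] | shift [-0.006  0.001  0.32 ] len 0.321 turn -0.0001
```

Call:
arm_command([
  [[-0.006, 0.001, 0.1], 0],
  [[0, 0, 0.14], 0],
  [[0, 0, 0.06], 0],
  [[0, 0, 0.016], 0],
  [[0, 0, 0], 0],
])

```text
t: 14.75
eef_pos: [499.9, 219.4, 5.4]
tcp_rot: [3.141, 0.001, -3.079]
ft_force: [-0.4, -0.1, -0.7]
opening: 0.802
grip_force: 0.0
```

Call:
arm_command([
  [[0, 0, 0], 0],
  [[0, 0, 0], 0],
  [[0, 0, 0], 0],
  [[0, 0, 0], 0],
  [[0, 0, 0], 0],
], claw=0.4)

```text
t: 15.25
eef_pos: [500.0, 219.8, 5.6]
tcp_rot: [3.141, 0.002, -3.079]
ft_force: [-0.6, 1.2, 7.7]
opening: 0.611
grip_force: 30.0
```

Call:
arm_command([
  [[0, 0, 0], 0],
  [[0, 0, 0], 0],
  [[0, 0, 0], 0],
  [[0, 0, 0], 0],
  [[0, 0, 0], 0],
])

```text
t: 15.75
eef_pos: [500.0, 219.8, 5.6]
tcp_rot: [3.141, 0.002, -3.079]
ft_force: [-1.6, 1.0, 7.7]
opening: 0.609
grip_force: 30.0
```

```bash
python3 -c "
from h import *
go(500,219.3,4.5,189.8)"
```

```text
t 15.75 pos [500.  219.8   5.6] rpy [ 1.800e+02  1.000e-01 -1.764e+02] open 0.609 gf 30.0 F [-1.6  1.   7.7] | shift [-0.    -0.002  0.005] len 0.005 turn -0.0344
```

Call:
arm_command([
  [[0, 0, -0.06], 0],
  [[0, 0, -0.14], 0],
  [[0, 0, -0.14], 0],
  [[0, 0, 0], -0.034],
  [[0, 0, 0], 0],
])

```text
t: 16.25
eef_pos: [499.6, 219.5, 90.6]
tcp_rot: [3.141, 0.002, -2.97]
ft_force: [0.4, -0.5, -3.0]
opening: 0.607
grip_force: 30.0
```

```bash
python3 -c "
from h import *
go(550.2,45.6,90,189.8)"
```

```text
t 16.25 pos [499.6 219.5  90.6] rpy [ 1.800e+02  1.000e-01 -1.702e+02] open 0.607 gf 30.0 F [ 0.4 -0.5 -3. ] | shift [-0.081 -0.72   0.003] len 0.724 turn 0.0001
```

Call:
arm_command([
  [[-0.016, -0.144, 0], 0],
  [[-0.016, -0.144, 0], 0],
  [[-0.016, -0.144, 0], 0],
  [[-0.016, -0.144, 0], 0],
  [[-0.016, -0.144, 0], 0],
])

```text
t: 16.75
eef_pos: [549.2, 44.0, 88.8]
tcp_rot: [3.141, -0.002, -2.975]
ft_force: [0.6, 0.1, -2.6]
opening: 0.607
grip_force: 30.0
```

Call:
arm_command([
  [[0, 0, 0], 0],
  [[0, 0, 0.1], 0],
  [[0, 0, 0.1], 0],
  [[0, 0, 0.04], 0],
  [[0, 0, 0], 0],
])

```text
t: 17.25
eef_pos: [548.6, 45.8, 28.1]
tcp_rot: [3.141, -0.003, -2.973]
ft_force: [-0.4, -0.5, -2.6]
opening: 0.605
grip_force: 30.0
```

```bash
python3 -c "
from h import *
go(550.2,45.6,25.8,189.8)
for c in('side','top'):
  im,w=cloud(c)
  cv2.imwrite('pics/s_%s.png'%c,cv2.resize(im[180:300,250:450,::-1] if c=='side' else im[140:260,200:400,::-1],None,fx=4,fy=4))
  for n in('model','model_heel','stop_face','jig'): print(c,n,[(np.round(x['position'],1).tolist(),round(x['confidence'],2)) for x in models.mark_of(c,n)[:2]])
"
```

```text
t 17.25 pos [548.6  45.8  28.1] rpy [ 180.    -0.2 -170.3] open 0.605 gf 30.0 F [-0.4 -0.5 -2.6] | shift [-0.006 -0.002  0.009] len 0.011 turn -0.0008
side model [([546.4, 41.0, 21.9], 0.75), ([569.3, 439.3, 5.5], 0.24)]
side model_heel [([569.4, 48.8, 38.0], 0.48)]
side stop_face [([591.3, 52.3, 35.8], 0.42)]
side jig [([566.6, 51.7, 0.2], 0.72), ([564.8, 51.5, 17.2], 0.61)]
top model []
top model_heel []
top stop_face []
top jig []
```

View pics/s_side.png

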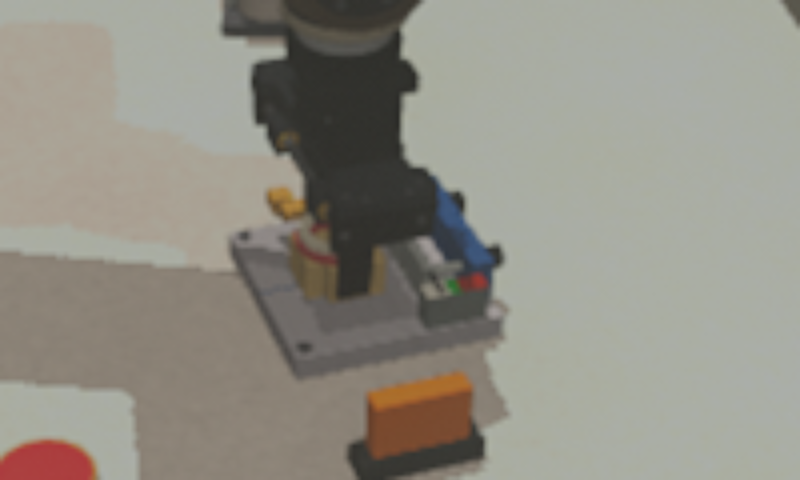

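The model is held level just above the plate, at about (335,260) in the crop, in line with the stop. I lower it the last bit and advance in small steps, watching the force.

Call:
arm_command([
  [[0, -0.001, 0.004], 0],
  [[0, 0, 0.004], 0],
  [[0, 0, 0], 0],
  [[0, 0, 0], 0],
  [[0, 0, 0], 0],
])

```text
t: 18.25
eef_pos: [549.6, 45.2, 27.6]
tcp_rot: [3.141, -0.0, -2.972]
ft_force: [-0.1, -0.4, -3.2]
opening: 0.608
grip_force: 30.0
```

Call:
arm_command([
  [[-0.015, 0, 0], 0],
  [[-0.015, 0, 0], 0],
  [[-0.015, 0, 0], 0],
  [[-0.01, 0, 0], 0],
  [[0, 0, 0], 0],
])

```text
t: 18.75
eef_pos: [563.5, 47.6, 27.6]
tcp_rot: [3.142, 0.0, -2.972]
ft_force: [0.4, 0.6, -2.3]
opening: 0.609
grip_force: 30.0
```

```bash
cat >> h.py <<'E'
def jigpos():
    s=state();d=s["eef_pos"][:2]-[567,48.5];th=np.radians(9.8);c,n=np.cos(th),np.sin(th);f=s["ft_force"]
    print("tcp in jig",(c*d[0]+n*d[1]).round(1),(-n*d[0]+c*d[1]).round(1),"Fx jig",(c*f[0]+n*f[1]).round(1),"Fy",(-n*f[0]+c*f[1]).round(1),"Fz",f[2].round(1))
E
python3 -c "
from h import *
go(560,47,25.8,189.8);jigpos()"
```

```text
t 18.75 pos [563.5  47.6  27.6] rpy [ 180.     0.  -170.3] open 0.609 gf 30.0 F [ 0.4  0.6 -2.3] | shift [0.014 0.    0.007] len 0.016 turn -0.0004
tcp in jig -3.6 -0.3 Fx jig 0.4 Fy 0.5 Fz -2.3
```

Call:
arm_command([
  [[0, 0, 0.004], 0],
  [[0, 0, 0.003], 0],
  [[0, 0, 0], 0],
  [[-0.008, 0, 0], 0],
  [[0, 0, 0], 0],
])

```text
t: 19.25
eef_pos: [565.4, 47.8, 25.9]
tcp_rot: [3.142, 0.0, -2.972]
ft_force: [-0.8, -0.3, -3.6]
opening: 0.609
grip_force: 30.0
```

Call:
arm_command([
  [[-0.008, 0, 0], 0],
  [[-0.008, 0, 0], 0],
  [[-0.008, 0, 0], 0],
  [[0, 0, 0], 0],
  [[0, 0, 0], 0],
])

```text
t: 19.75
eef_pos: [570.8, 48.9, 25.8]
tcp_rot: [3.141, -0.001, -2.972]
ft_force: [-2.7, -1.3, -0.7]
opening: 0.607
grip_force: 30.0
```

```bash
python3 -c "
from h import *
go(560,47,25.8,189.8);jigpos()"
```

```text
t 19.75 pos [570.8  48.9  25.8] rpy [ 180.    -0.  -170.3] open 0.607 gf 30.0 F [-2.7 -1.3 -0.7] | shift [ 0.044 -0.     0.   ] len 0.044 turn -0.0004
tcp in jig 3.8 -0.3 Fx jig -2.9 Fy -0.8 Fz -0.7
```

Contact at about 3 N, which matches the expected position. I press about 6.5 mm further.

Call:
arm_command([
  [[-0.006, 0, 0], 0],
  [[-0.006, 0, 0], 0],
  [[-0.006, 0, 0], 0],
  [[-0.006, 0, 0], 0],
  [[0, 0, 0], 0],
])

```text
t: 20.25
eef_pos: [576.1, 49.8, 25.8]
tcp_rot: [3.141, -0.002, -2.972]
ft_force: [-8.3, -2.3, 1.8]
opening: 0.608
grip_force: 30.0
```

Call:
arm_command([
  [[0, 0, 0], 0],
  [[0, 0, 0], 0],
  [[0, 0, 0], 0],
  [[0, 0, 0], 0],
  [[0, 0, 0], 0],
])

```text
t: 20.75
eef_pos: [576.0, 49.8, 25.8]
tcp_rot: [3.141, -0.002, -2.972]
ft_force: [-7.0, -2.6, 1.2]
opening: 0.607
grip_force: 30.0
```

```bash
python3 -c "
from h import *
go(560,47,25.8,189.8);jigpos()
im,w=cloud('side');jigpos()
cv2.imwrite('pics/f.png',cv2.resize(im[205:285,300:400,::-1],None,fx=7,fy=7,interpolation=cv2.INTER_CUBIC))
for n in('model','model_heel','stop_face'): print(n,[(np.round(x['position'],1).tolist(),round(x['confidence'],2)) for x in models.mark_of('side',n)[:2]]);jigpos()
"
```

```text
t 20.75 pos [576.   49.8  25.8] rpy [ 1.800e+02 -1.000e-01 -1.703e+02] open 0.607 gf 30.0 F [-7.  -2.6  1.2] | shift [ 0.065 -0.    -0.   ] len 0.065 turn -0.0004
tcp in jig 9.0 -0.3 Fx jig -7.4 Fy -1.4 Fz 1.2
tcp in jig 9.0 -0.3 Fx jig -8.4 Fy -1.9 Fz 2.7
model [([573.9, 45.7, 17.3], 0.65)]
tcp in jig 9.0 -0.3 Fx jig -8.1 Fy -1.6 Fz 1.7
model_heel [([598.8, 56.0, 36.2], 0.62)]
tcp in jig 9.0 -0.3 Fx jig -8.8 Fy -1.1 Fz 2.2
stop_face [([600.3, 54.9, 32.3], 0.37)]
tcp in jig 9.0 -0.3 Fx jig -8.3 Fy -0.9 Fz 1.0
```

View pics/f.png

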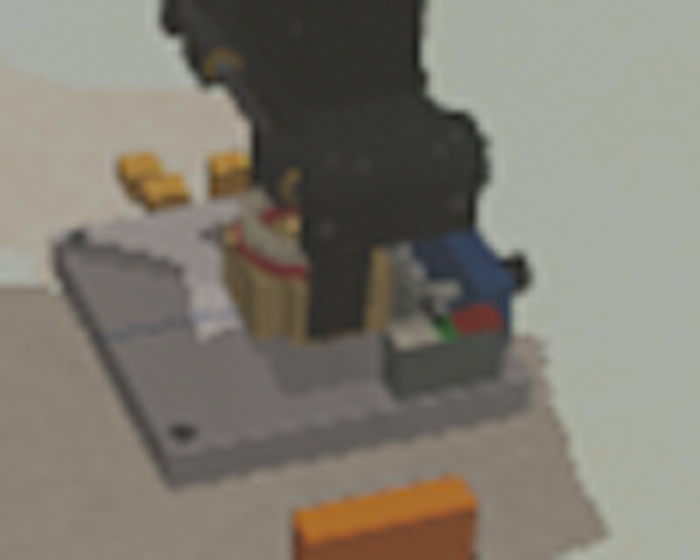

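The pointer sits near the start of the green band, at about (435,330), with the force around 8.2 N. I add about 2 mm.

Call:
arm_command([
  [[-0.004, 0, 0], 0],
  [[-0.004, 0, 0], 0],
  [[0, 0, 0], 0],
  [[0, 0, 0], 0],
  [[0, 0, 0], 0],
])

```text
t: 21.45
eef_pos: [577.6, 50.0, 25.8]
tcp_rot: [3.141, -0.003, -2.972]
ft_force: [-9.9, -3.0, 2.8]
opening: 0.61
grip_force: 30.0
```

Call:
arm_command([
  [[0, 0, 0], 0],
  [[0, 0, 0], 0],
  [[0, 0, 0], 0],
  [[0, 0, 0], 0],
  [[0, 0, 0], 0],
])

```text
t: 21.95
eef_pos: [577.6, 50.0, 25.8]
tcp_rot: [3.141, -0.003, -2.972]
ft_force: [-9.9, -3.6, 2.1]
opening: 0.605
grip_force: 30.0
```

```bash
python3 -c "
from h import *
for i in range(5):
  im,w=cloud('side');jigpos()
go(560,47,25.8,189.8)
cv2.imwrite('pics/f2.png',cv2.resize(im[235:265,350:380,::-1],None,fx=18,fy=18,interpolation=cv2.INTER_CUBIC))
"
```

```text
tcp in jig 10.7 -0.3 Fx jig -9.4 Fy -2.3 Fz 2.0
tcp in jig 10.7 -0.3 Fx jig -10.6 Fy -1.2 Fz 2.3
tcp in jig 10.7 -0.3 Fx jig -9.9 Fy -1.1 Fz 3.1
tcp in jig 10.7 -0.3 Fx jig -9.3 Fy -1.6 Fz 2.7
tcp in jig 10.7 -0.3 Fx jig -10.7 Fy -0.3 Fz 1.8
t 22.2 pos [577.6  50.   25.8] rpy [ 180.    -0.2 -170.3] open 0.61 gf 30.0 F [-10.4  -2.1   1.8] | shift [ 0.071 -0.    -0.   ] len 0.071 turn -0.0004
```

View pics/f2.png

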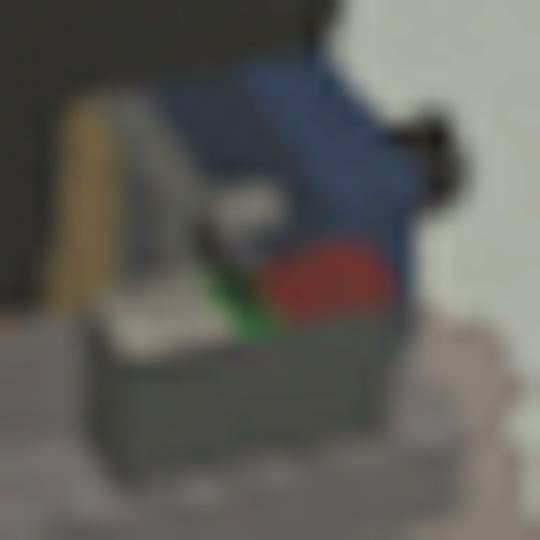

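The black pointer now lies across the green band at about (235,290), with a steady push of about 10 N and the heel against the stop. I hand in.

```bash
python3 -c "
from cell import env
print(env.job_done())"
```

```text
the job is handed in; nothing more can be done
None
```

The job is handed in (no verdict came back): chips swept off the plate with the scraper, scraper standing on the bench clear of the jig, and the model held flat against the stop at about 10 N with the pointer in the green band.

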